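# Mark two faces of a foot casting at the pin jig

### The job

Mark the aluminium foot casting at the bent bracket's sprung marking pin. First push the middle of its plain short end (the one without the slot) squarely against the bracket so that the pin goes fully in; then draw it back until the pin is right out again, turn it a quarter turn, push the middle of its plain long side (the one without the notch) flat against the bracket, and leave it there, flat on the bench. Leave the screwdriver, hammer, jar and plywood offcut where they lie.

Things in the scene. Friction and masses are not known exactly. Their poses are not given: they have to be found in the camera images.
- foot: workpiece, aluminium foot casting, about 0.8 kg: base 120 (x) x 80 (y) x 25 mm high, with a square boss 36 x 36 mm in its middle from 25 to 75 mm height (grip it there). Origin: middle of the underside, z up. Short end at +x plain; end at -x has a slot 24 mm wide, 30 deep. Long side at +y plain; side at -y has a notch 40 mm long, 14 deep. Starts flat on the bench
- end_mid (a point): middle of the foot's plain short end: 60 mm along +x from the foot's origin, 12.5 mm above its underside
- side_mid (a point): middle of the foot's plain long side: 40 mm along +y from the foot's origin, 12.5 mm above its underside
- bracket: marking jig, bent bracket of dark steel fixed to the bench: upright plate 130 mm wide (y), 45 tall, 8 thick, foot plate 70 mm behind it. Origin: at bench height under the middle of the plate's flat front face, which is the plane x = 0; work comes to it from the -x side (the robot's). With the foot's long side on it, open the fingers along the plate: it stops a finger between boss and plate
- pin (a joint): travel of the sprung marking pin in m: 0 = right out, tip 12 mm in front of the bracket's front face; 0.012 = flush with that face. Slides along the bracket's x axis; the spring resists with 0.4 N at first, 1.5 N when in, and returns it; the foot's friction on the bench holds against it
- pin_tip (a point): rounded tip of the pin (10 mm diameter), which moves with it; in the middle of the bracket's width, 14 mm above the bench
- screwdriver: bystander: loose screwdriver, 190 mm, black handle, lying near the middle of the work area, about 25 mm thick
- hammer: bystander: loose hammer, 300 mm, wooden handle, lying at the left side
- jar: bystander: loose amber glass jar, 70 mm diameter, 50 mm tall, standing beyond the screwdriver, between the bracket and the workpiece
- offcut: bystander: loose plywood offcut, 160 x 110 x 12 mm, lying flat at the right side
Things that resemble listed ones, but are neither listed nor needed, are in the scene too. What is shaped like the foot but purple or turquoise is not meant. Leave any red look-alike of the bracket alone.

How it is judged:
By the outcome, as a careful person would: the job done as asked, in the order asked, and still so for the second after the job is handed in, with the robot touching nothing.
It also fails if it takes over 54 s, if anything falls off the work surface, if the arm or the gripper's body presses on something with over 40 N, if the wrist force passes 120 N, or if a joint passes its speed limit or range.

### The arm

A 6-joint arm with a two-finger parallel gripper is mounted at the origin on the work surface. World frame = base frame: x ahead of the robot, y to its left, z up, the work surface at z = 0. Lengths are in mm, angles in rad, forces in N, time in s.
With the tool pointing down it reaches from about 325 to 900 mm from the base axis. Payload 6.1 kg.
Tool frame: the origin (TCP) lies midway between the tips of the shut fingers; the grasp point (between the pads) lies ctrl.pinch_z behind it (ctrl.pinch_z is the distance from the TCP to the grasp point, in mm); z points along the fingers, y is the line along which they close (so a half turn about z gives the same grasp; the last joint's range is limited). The gripper opens to 87 mm and grips with 3 to 60 N. Pads are 19 mm wide; open, the fingers measure 117 mm over their backs; the gripper's body (75 mm by 190 mm) begins 51 mm behind the grasp point.
Start: joints at [-1.307, 0.22, 1.526, -0, 1.395, -0.126], TCP at [237.495, -578.111, 222.538] pointing down, gripper open.
Joint ranges: [-2.98, 2.98], [-0.91, 2.08], [0.09, 2.57], [-1.24, 4.39], [0.2, 2.65], [-2.68, 2.68]. Speed limits (rad/s): [2.57, 2.57, 3.01, 3.14, 3.14, 3.14].

### API

Orientations are given as a unit quaternion [x, y, z, w].
In Python, from bench import ctrl, eoat, inverse_kinematics, cams, order, status gives the robot as it stands. Calls block until the motion is done:
- ctrl.movep(position, orientation): joint-space move of the TCP to a pose.
- ctrl.move_linear(position, rotation=None, rate=150, stop_force=None): straight line of the TCP; rotation=None keeps the orientation; rate is the mean speed in mm/s. With stop_force (N) it stops when the force on the tool has changed by that much, and returns True; else False.
- ctrl.move_joints(angles): joint-space move.
- eoat.grip(opening, newtons=None): opening from 0.0 (shut) to 1.0 (fully open); newtons is the grip in N (None keeps the last); returns when the fingers have stopped.
- ctrl.sleep(seconds).
- inverse_kinematics(position, orientation): joint angles nearest the present ones, or None.
- cams.camera(name): name is "scene" or "top"; returns the picture (420x560x3 uint8, blue, green, red); there is no depth.
- cams.get_calibration(name): a dict with "K" (3x3 intrinsics, pixels), "distortion" ([k1, k2, p1, p2, k3] as OpenCV has them; the pictures are not rectified), "pose" (4x4, takes a point from camera to world coordinates). Camera axes: x right, y up, looking along -z (the intrinsics and any distortion apply to the point x, -y, -z); pixel columns grow to the right and rows downward; lengths in mm; the calibration is good to about 2 mm. A picture is of the moment at which its call begins. get_calibration takes no time and is no camera call.
A pose or a line that the arm cannot do raises ctrl.MotionError and nothing moves.
- order.finish_job(): hands the job in; it is judged then, once.
Readings, each from a call of its own:
- status.get_time_s(): time.
- status.get_joint_pos(): joint angles.
- status.get_joint_vel(): joint speeds.
- status.get_joint_torque(): joint torques, N m.
- status.get_tcp_pos(): TCP position.
- status.get_tcp_rot(): TCP orientation.
- status.get_force(): force on the tool from outside, world axes, zero at the start.
- status.get_ft_torque(): the same for the moment, N m.
- status.get_gripper_width(): opening from 0.0 (shut) to 1.0 (fully open).
- status.get_gripper_force(): force on a finger pad.
Only numpy, scipy, OpenCV 4.12 (cv2) and the standard library are available. Lean on these libraries where they do the work, as an engineer would, in place of code of your own. Each camera call takes 0.05 s, during which the arm holds its last target. There are 200 camera calls.

## Working session

There is one attempt and no reset: what is moved stays moved. The work goes in short steps, each a Python script; the robot and the scene stay as the last script left them, time stands still between calls to the robot, and variables do not carry over. Pictures are saved under pics/ and viewed, at most 12 in all, crops included, and the job is handed in when it is done.

```bash
mkdir -p pics
python3 - <<'E'
from bench import ctrl,cams,status
import cv2
for n in("scene","top"):
    cv2.imwrite(f"pics/{n}0.png",cams.camera(n)); c=cams.get_calibration(n); print(n,c["K"],c["distortion"],c["pose"])
print(ctrl.pinch_z,status.get_tcp_rot(),status.get_time_s())
E
```

```text
scene [[545.23830727   0.         278.39168305]
 [  0.         545.23830727 208.11865343]
 [  0.           0.           1.        ]] [-0.06479327  0.          0.          0.          0.        ] [[-4.39233205e-01 -5.35621213e-01  7.21237900e-01  1.51370056e+03]
 [ 8.98373033e-01 -2.62136875e-01  3.52434607e-01  4.97151159e+02]
 [ 2.91597805e-04  8.02741661e-01  5.96326874e-01  9.07873044e+02]
 [ 0.00000000e+00  0.00000000e+00  0.00000000e+00  1.00000000e+00]]
top [[487.70087789   0.         282.15475899]
 [  0.         487.70087789 210.09222991]
 [  0.           0.           1.        ]] [-0.12257499  0.          0.          0.          0.        ] [[ 1.10834752e-02  9.83185928e-01 -1.82270644e-01  1.84459735e+02]
 [-9.99897354e-01  1.25524806e-02  6.90777601e-03  2.11107896e+01]
 [ 9.07957689e-03  1.82175373e-01  9.83224133e-01  1.58076506e+03]
 [ 0.00000000e+00  0.00000000e+00  0.00000000e+00  1.00000000e+00]]
18.700000000000003 [ 9.81070288e-01  1.93649925e-01 -7.07282383e-05 -8.89183999e-04] 0.1
```

View pics/scene0.png

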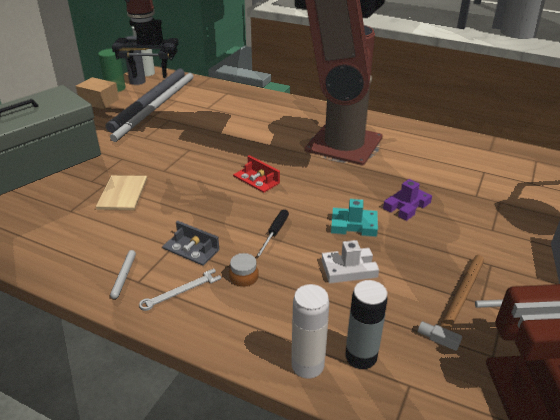

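View pics/top0.png

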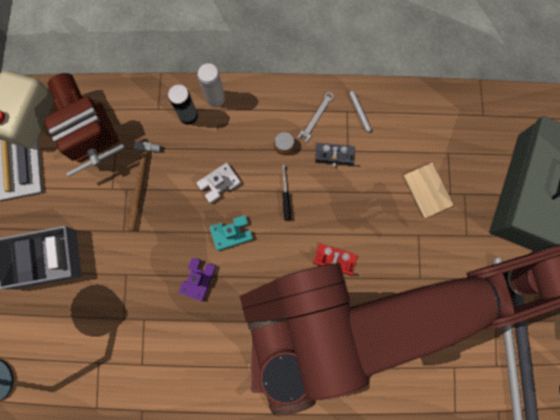

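The scene view shows the bare-aluminium foot at (350,262), with turquoise (355,218) and purple (408,200) look-alikes. The dark bracket is at (191,243) and the red one at (257,175). In the top view the foot is at (219,182), the bracket at (335,154), the jar at (285,142) and the screwdriver at (286,193). The silver casting and the dark steel bracket are the ones described. I'll confirm this in an enlarged crop.

```bash
cat > h.py <<'E'
import numpy as np, cv2
from bench import cams
def ray(n,uv):
    c=cams.get_calibration(n); P=np.array(c["pose"])
    p=cv2.undistortPoints(np.array(uv,float).reshape(-1,1,2),np.array(c["K"]),np.array(c["distortion"])).reshape(-1,2)
    d=np.c_[p[:,0],-p[:,1],-np.ones(len(p))]@P[:3,:3].T
    return P[:3,3],d
def onz(n,uv,z):
    o,d=ray(n,uv); return o+d*((z-o[2])/d[:,2])[:,None]
def tri(a,b):
    "scene pixel a, top pixel b -> point, ray gap"
    o1,d1=ray("scene",[a]);o2,d2=ray("top",[b]);d1=d1[0];d2=d2[0]
    t=np.linalg.lstsq(np.c_[d1,-d2],o2-o1,rcond=None)[0]
    p,q=o1+t[0]*d1,o2+t[1]*d2
    return (p+q)/2,np.linalg.norm(p-q)
E
python3 - <<'E'
import cv2,numpy as np
s=cv2.imread("pics/scene0.png");t=cv2.imread("pics/top0.png")
def c(i,u,v,w=40,h=30):
    return cv2.resize(i[v-h:v+h,u-w:u+w],None,fx=400/(2*w),fy=300/(2*h),interpolation=cv2.INTER_CUBIC)
cv2.imwrite("pics/crop.png",np.vstack([np.hstack([c(s,350,258),c(s,191,243)]),np.hstack([c(t,219,182),c(t,335,154)])]))
E
```

```text
(no output)
```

View pics/crop.png

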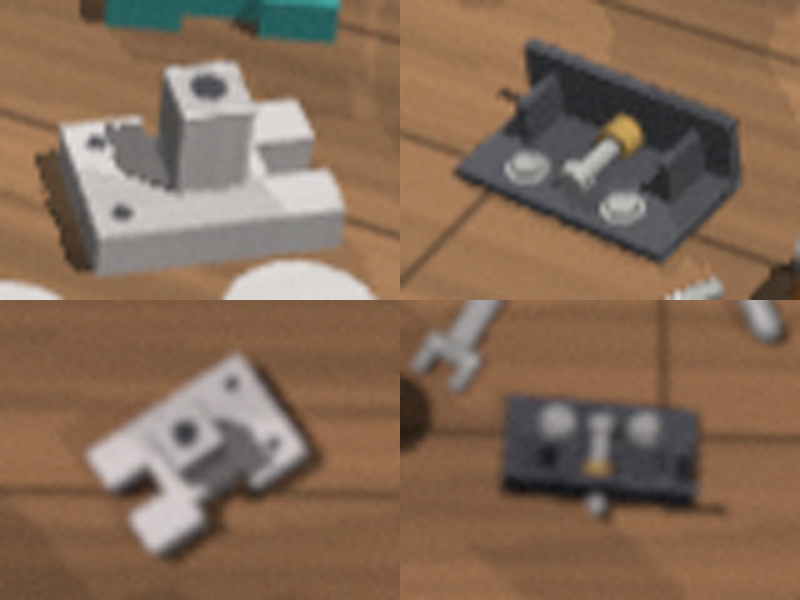

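The crop confirms both. The silver foot's slotted end is at lower-left in the top view, its notch at lower-right, and its plain end at upper-right. The dark bracket's pin points towards the robot, with its tip at top ≈(334,165). Next I'll measure.

Run:
```python
from h import *
np.set_printoptions(precision=1,suppress=True)
f=lambda c,o:((np.array(c,float)+.5)/5-.5+np.array(o))
TF=lambda *c:f(c,(179,152)); TB=lambda x,y:f((x-400,y-300),(295,124)); SF=lambda *c:f(c,(310,228)); SB=lambda x,y:f((x-400,y),(151,213))
tf=lambda x,y:f((x,y-300),(179,152))
# heights via two views
for n,a,b in [("boss hole",SF(209,87),tf(186,433)),("hole far",SF(96,142),tf(274,442)),("hole near",SF(122,212),tf(232,384)),
  ("screwA",SB(525,165),TB(645,425)),("screwB",SB(622,205),TB(556,420)),("collar",SB(622,133),TB(597,465))]:
    p,g=tri(a,b); print(n,p,"gap",g)
# outline
t=cv2.imread("pics/top0.png");h=cv2.cvtColor(t,cv2.COLOR_BGR2HSV)
m=((h[...,1]<60)&(h[...,2]>85)).astype(np.uint8); w=np.zeros_like(m); w[152:212,185:250]=1
cs,_=cv2.findContours(m*w,cv2.RETR_EXTERNAL,cv2.CHAIN_APPROX_NONE); c=max(cs,key=cv2.contourArea)
P=onz("top",c[:,0],25)[:,:2].astype(np.float32); r=cv2.minAreaRect(P); print("foot rect",r)
m=((h[...,2]<75)&(h[...,1]<110)).astype(np.uint8); w[:]=0; w[138:170,308:362]=1
cs,_=cv2.findContours(m*w,cv2.RETR_EXTERNAL,cv2.CHAIN_APPROX_NONE); c=max(cs,key=cv2.contourArea)
print("br px",cv2.boundingRect(c),cv2.minAreaRect(c))
c4=np.array([tf(238,357),tf(308,455),tf(158,555),tf(90,458)])
print("foot corners",onz("top",c4,25)[:,:2])
print("bracket foot plate back corners z5",onz("top",[TB(503,395),TB(698,410)],5))
print("plate front top edge z45",onz("top",[TB(502,493),TB(697,503)],45))
print("pin tip z14",onz("top",[TB(597,515)],14))
print("scene plate top corners z45",onz("scene",[SB(528,42),SB(738,122)],45))
print("jar",onz("top",[(285,140)],50),"driver",onz("top",[(283,167),(287,218)],10))
```

```text
boss hole [563.6 223.1  76.7] gap 0.8600395279411566
hole far [570.5 171.7  27.7] gap 1.0564269409577645
hole near [609.9 200.7  26.5] gap 0.9980776809088343
screwA [ 688.3 -194.6   13.3] gap 0.6397395398019187
screwB [ 691.1 -134.7   12. ] gap 0.6812640883457916
collar [ 655.6 -158.9   23.5] gap 3.3133451360617268
foot rect ((563.4763793945312, 221.582275390625), (86.81260681152344, 125.40483093261719), 35.37455749511719)
br px (315, 148, 39, 18) ((334.4411926269531, 156.26470947265625), (38.19485855102539, 15.185907363891602), 4.39870548248291)
foot corners [[629.  197.1]
 [562.8 148.8]
 [494.7 244.9]
 [559.2 292.3]]
bracket foot plate back corners z5 [[ 710.3  -99.2    5. ]
 [ 702.1 -231.7    5. ]]
plate front top edge z45 [[ 629.8  -95.3   45. ]
 [ 625.1 -223.4   45. ]]
pin tip z14 [[ 624.6 -161.1   14. ]]
scene plate top corners z45 [[ 635.9 -225.    45. ]
 [ 643.6  -94.1   45. ]]
jar [[702.8   3.6  50. ]] driver [[621.8   8.9  10. ]
 [449.6  -6.   10. ]]
```

```bash
cat >> h.py <<'E'
from scipy.spatial.transform import Rotation as Ro
def q(deg):
    "tool down, closing line (tool y) at world yaw deg"
    a=np.radians(deg);y=np.array([np.cos(a),np.sin(a),0]);z=np.array([0,0,-1.])
    return Ro.from_matrix(np.c_[np.cross(y,z),y,z]).as_quat()
E
python3 - <<'E'
from h import *
from bench import inverse_kinematics as ik
np.set_printoptions(precision=2,suppress=True)
t=cv2.imread("pics/top0.png");g=cv2.GaussianBlur(cv2.cvtColor(t,cv2.COLOR_BGR2GRAY),(3,3),0).astype(float)
dy=np.gradient(g,axis=0)
def edge(n,cols,r0,r1,sgn,z):
    pts=[]
    for c in cols:
        w=np.clip(sgn*dy[r0:r1,c],0,None)
        k=np.argmax(w); s=slice(max(k-2,0),k+3); rr=np.arange(r0,r1)[s]
        pts.append((c,(rr*w[s]).sum()/w[s].sum()))
    P=onz("top",pts,z)[:,:2]
    for _ in range(3):
        k=np.polyfit(P[:,1],P[:,0],1); e=abs(P[:,0]-np.polyval(k,P[:,1])); P=P[e<2.5*np.median(e)+.3]
    print(n,"yaw",-np.degrees(np.arctan(k[0])),"x at y=-161.5:",np.polyval(k,-161.5),len(P),np.median(e))
edge("front base",[c for c in range(317,353) if not 330<c<340],160,168,1,0)
edge("back",range(318,353),138,150,-1,5)
for a0 in(0,180):
    for n,p,a in[("grasp",(563.5,222,31),-54.3),("push1",(580,-158,31),-3),("push2",(600,-159,31),-93),("back",(480,-155,120),-93)]:
        j=ik(list(p),list(q(a+a0))); print(a0,n,None if j is None else np.array(j))
E
```

```text
front base yaw -4.587796207565199 x at y=-161.5: 636.747033968434 27 0.34662550847951934
back yaw -2.8264835721273602 x at y=-161.5: 709.4228921991167 22 0.5750640406303091
0 grasp [ 0.25  0.38  1.72 -0.    1.05  1.19]
0 push1 [-0.4   0.37  1.73 -0.    1.04 -0.34]
0 push2 [-0.39  0.41  1.67 -0.    1.06  1.24]
0 back [-0.47  0.03  1.94 -0.    1.17  1.15]
180 grasp [ 0.25  0.38  1.72 -0.    1.05 -1.95]
180 push1 None
180 push2 [-0.39  0.41  1.67 -0.    1.06 -1.9 ]
180 back [-0.47  0.03  1.94 -0.    1.17 -1.99]
```

Run:
```python
from h import *
from bench import ctrl,eoat,status
eoat.grip(1.0)
ctrl.movep([563.5,222,150],list(q(-54.3)))
ctrl.move_linear([563.5,222,32],rate=120,stop_force=8)
print(status.get_tcp_pos(),status.get_force())
eoat.grip(0.0,25)
print("w",status.get_gripper_width()*87,status.get_gripper_force())
p=np.array(status.get_tcp_pos());ctrl.move_linear(list(p+[0,0,95]),rate=150)
print(status.get_force(),status.get_gripper_width()*87,status.get_time_s())
cv2.imwrite("pics/scene1.png",cams.camera("scene"));cv2.imwrite("pics/top1.png",cams.camera("top"))
a=cv2.imread("pics/scene1.png")[120:320,230:490];b=cv2.imread("pics/top1.png")[80:280,150:410]
cv2.imwrite("pics/g1.png",cv2.resize(np.hstack([a,b]),None,fx=1.5,fy=1.5))
```

```text
[564.36346622 222.25202215  33.01576872] [ 0.61724164 -0.19550434  0.16131337]
w 35.97423273318992 24.996343313832767
[-0.73192116  0.42040963 -8.95414472] 35.99361508904971 6.1667
```

View pics/g1.png

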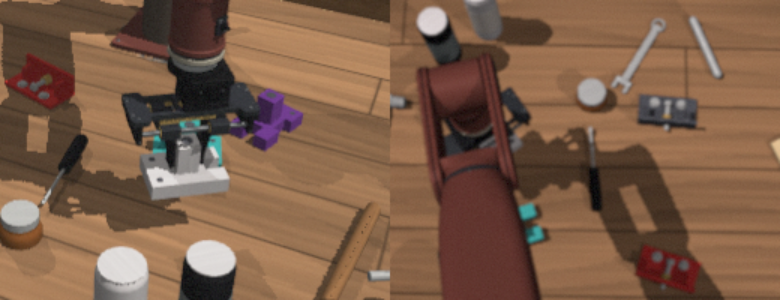

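```bash
cat >> h.py <<'E'
C=np.array([639.5,-161.5]);YAW=-3.3
def bp(d,lat=0,z=0,c=None,yaw=None):
    "world TCP for a point d mm in front of the bracket face"
    a=np.radians(YAW if yaw is None else yaw);c=C if c is None else c
    xy=c-d*np.array([np.cos(a),np.sin(a)])+lat*np.array([-np.sin(a),np.cos(a)])
    return [xy[0],xy[1],z]
E
python3 - <<'E'
from h import *
from bench import ctrl,eoat,status
ctrl.move_linear(bp(90,z=128),list(q(YAW)),rate=180)
ctrl.move_linear(bp(90,z=40),rate=120); ctrl.sleep(.2)
print(ctrl.move_linear(bp(90,z=28),rate=20,stop_force=4)); ctrl.sleep(.2)
print(status.get_tcp_pos(),status.get_force(),status.get_time_s(),bp(90))
cv2.imwrite("pics/scene2.png",cams.camera("scene"));cv2.imwrite("pics/top2.png",cams.camera("top"))
a=cv2.imread("pics/scene2.png")[175:275,140:270];b=cv2.imread("pics/top2.png")[125:225,270:400]
cv2.imwrite("pics/g2.png",cv2.resize(np.hstack([a,b]),None,fx=3,fy=3,interpolation=cv2.INTER_CUBIC))
E
```

```text
True
[ 549.80078228 -156.38602263   31.84057158] [0.88738207 0.09488198 5.4354654 ] 10.2667 [np.float64(549.6492365047375), np.float64(-156.31923757363896), 0]
```

View pics/g2.png

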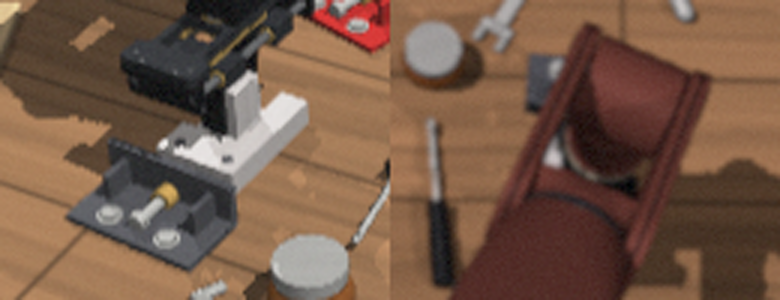

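Run:
```python
from h import *
import cv2
a=cv2.imread("pics/scene2.png")
cv2.imwrite("pics/g3.png",cv2.resize(a[205:255,155:225],None,fx=10,fy=10,interpolation=cv2.INTER_CUBIC))
```

```text
(no output)
```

View pics/g3.png

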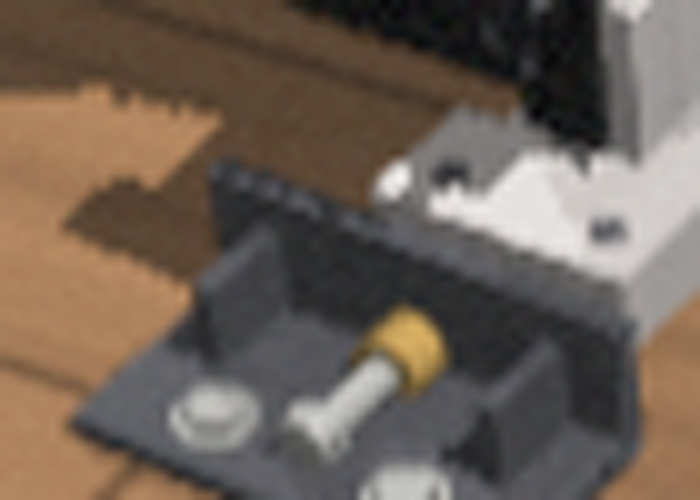

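Run:
```python
from h import *
np.set_printoptions(precision=1,suppress=True)
f=lambda *l:[((np.array(c)+.5)/10-.5+np.array([155,205])) for c in l]
H=onz("scene",f((450,177),(607,231)),25); E=onz("scene",f((220,163),(634,312)),45); S=onz("scene",f((213,402)),12)
a=np.radians(YAW);ex=np.array([np.cos(a),np.sin(a)]);ey=np.array([-ex[1],ex[0]])
print(H,E,S)
d=H[1]-H[0];print("foot yaw",-np.degrees(np.arctan2(d[0],d[1])))
d=E[1]-E[0];print("edge yaw",-np.degrees(np.arctan2(d[0],d[1])),np.linalg.norm(d))
print("edge mid rel C",(E.mean(0)[:2]-C)@ex,(E.mean(0)[:2]-C)@ey)
t=np.array([549.8,-156.4]);m=H.mean(0)[:2];print("holes mid rel tcp",(m-t)@ex,(m-t)@ey)
```

```text
[[ 592.9 -183.3   25. ]
 [ 594.1 -134.4   25. ]] [[ 635.  -224.5   45. ]
 [ 639.7  -97.2   45. ]] [[ 684.1 -197.2   12. ]]
foot yaw -1.4817942226851997
edge yaw -2.104527398693278 127.39087834822635
edge mid rel C -2.220126320658874 0.5233248629562615
holes mid rel tcp 43.779711063804825 0.06387714626539445
```

Run:
```python
from h import *
from bench import ctrl,eoat,status
np.set_printoptions(precision=2,suppress=True)
ctrl.move_linear(bp(88,z=32.3),rate=20); ctrl.sleep(.1); print(status.get_force())
ctrl.move_linear(bp(66,z=32.3),rate=30); print(status.get_tcp_pos(),status.get_force())
print(ctrl.move_linear(bp(52,z=32.3),rate=12,stop_force=18))
for k in range(2):
    p=status.get_tcp_pos();print(p,status.get_force(),status.get_ft_torque(),Ro.from_quat(status.get_tcp_rot()).as_euler('xyz',degrees=True),status.get_time_s());ctrl.sleep(.3)
d=C-np.array(p[:2]);a=np.radians(YAW);print("d",d@[np.cos(a),np.sin(a)])
cv2.imwrite("pics/scene4.png",cams.camera("scene"))
cv2.imwrite("pics/g4.png",cv2.resize(cv2.imread("pics/scene4.png")[205:255,155:225],None,fx=10,fy=10,interpolation=cv2.INTER_CUBIC))
```

```text
[-1.83  0.45 -0.7 ]
[ 572.86 -157.65   32.16] [-5.34  0.27  1.39]
True
[ 576.57 -157.82   32.31] [-2.64  0.69  3.83] [-0.16 -0.3  -0.12] [-179.28   -0.15   86.7 ] 12.425
[ 576.53 -157.79   32.26] [-1.9   1.25  5.73] [-0.17 -0.49 -0.17] [-179.3    -0.14   86.7 ] 12.725
d 63.077942753220974
```

View pics/g4.png

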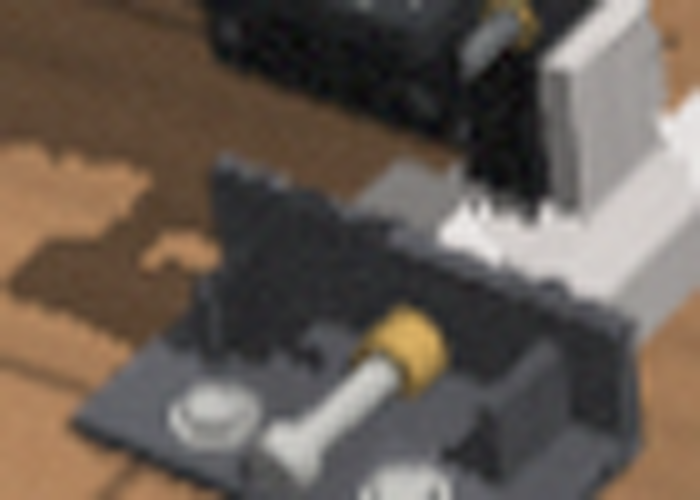

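Run:
```python
from h import *
from bench import ctrl,status
np.set_printoptions(precision=2,suppress=True)
f=lambda *l:[((np.array(c)+.5)/10-.5+np.array([155,205])) for c in l]
print(onz("scene",f((310,428),(280,450)),14))
# image shift of pin tail by template
a=cv2.imread("pics/scene2.png");b=cv2.imread("pics/scene4.png")
T=cv2.resize(a[244:254,181:190],None,fx=8,fy=8,interpolation=cv2.INTER_CUBIC)
B=cv2.resize(b[240:258,172:194],None,fx=8,fy=8,interpolation=cv2.INTER_CUBIC)
_,v,_,l=cv2.minMaxLoc(cv2.matchTemplate(B,T,cv2.TM_CCOEFF_NORMED)); s=np.array([172+l[0]/8-181,240+l[1]/8-244]); print(v,s)
p=np.array([185,248.]);P=onz("scene",[p,p+s],14);print(P[1]-P[0])
# push once more, firmly, short log
z=status.get_tcp_pos()[2]; f0=status.get_force()
for d in (62,61,60,59,58):
    r=ctrl.move_linear(bp(d,z=32.3),rate=10,stop_force=25); F=np.array(status.get_force());ctrl.sleep(.1)
    print(d,r,np.array(status.get_tcp_pos()),F,np.array(status.get_force()),status.get_ft_torque())
    if r or F[0]<-20: break
```

```text
[[ 683.51 -167.99   14.  ]
 [ 693.88 -170.02   14.  ]]
0.8851863741874695 [-2.5  2.5]
[10.75 -0.26  0.  ]
62 False [ 576.74 -157.76   32.61] [-8.09  0.96  5.82] [-6.94  0.78  6.71] [-0.09  0.55 -0.23]
61 False [ 576.81 -157.69   32.63] [-11.5    1.22  10.71] [-10.57   1.22   9.71] [-0.05  1.18 -0.32]
60 False [ 576.79 -157.58   32.62] [-16.33   1.33  13.22] [-16.48   1.73  12.56] [ 0.01  1.79 -0.27]
59 False [ 576.84 -157.49   32.6 ] [-20.49   2.31  16.21] [-19.89   2.97  16.57] [ 0.13  2.37 -0.2 ]
```

```bash
sed -i 's/^C=.*/C=np.array([636.7,-161.2]);YAW=-3.3/' h.py
python3 - <<'E'
from h import *
from bench import ctrl,eoat,status
np.set_printoptions(precision=2,suppress=True)
cv2.imwrite("pics/scene5.png",cams.camera("scene"))
a=cv2.imread("pics/scene2.png")
T=cv2.resize(a[244:254,181:190],None,fx=8,fy=8,interpolation=cv2.INTER_CUBIC)
def tail(b):
    B=cv2.resize(b[240:258,172:194],None,fx=8,fy=8,interpolation=cv2.INTER_CUBIC)
    _,v,_,l=cv2.minMaxLoc(cv2.matchTemplate(B,T,cv2.TM_CCOEFF_NORMED)); s=np.array([172+l[0]/8-181,240+l[1]/8-244])
    p=np.array([185,248.]);P=onz("scene",[p,p+s],14);return v,s,P[1]-P[0]
print("pin in",tail(cv2.imread("pics/scene5.png")))
ctrl.move_linear(bp(60,z=32.6),rate=20)
ctrl.move_linear(bp(95,z=33),rate=50); ctrl.sleep(.5)
print("pin out",tail(cams.camera("scene")),status.get_tcp_pos())
ctrl.move_linear(bp(110,z=70),rate=80)
ctrl.move_linear(bp(110,z=70),list(q(YAW-90)))
ctrl.move_linear(bp(75,z=70),rate=100)
ctrl.move_linear(bp(75,z=40),rate=100);ctrl.sleep(.2)
print(ctrl.move_linear(bp(75,z=28),rate=20,stop_force=4)); ctrl.sleep(.2)
print(status.get_tcp_pos(),status.get_force(),status.get_gripper_width()*87,status.get_time_s(),bp(75))
cv2.imwrite("pics/scene6.png",cams.camera("scene"))
cv2.imwrite("pics/g6.png",cv2.resize(cv2.imread("pics/scene6.png")[190:260,150:248],None,fx=8,fy=8,interpolation=cv2.INTER_CUBIC))
E
```

```text
pin in (0.8829642534255981, array([-2.5,  2.5]), array([10.75, -0.26,  0.  ]))
pin out (0.996184229850769, array([0., 0.]), array([0., 0., 0.])) [ 541.89 -155.71   32.96]
True
[ 561.95 -157.01   31.58] [0.17 0.54 4.39] 35.82482732662998 20.7 [np.float64(561.8243637539479), np.float64(-156.88269797803244), 0]
```

View pics/g6.png

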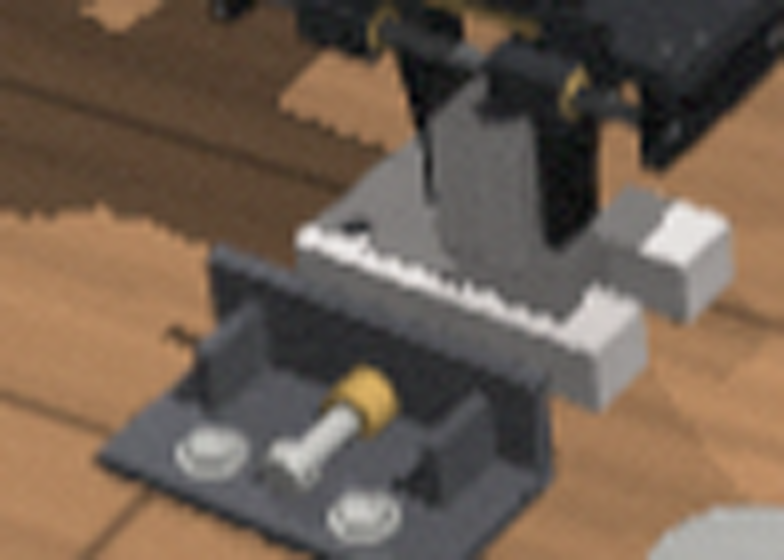

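Run:
```python
from h import *
from bench import ctrl,eoat,status
np.set_printoptions(precision=2,suppress=True)
S=lambda n:print(n,np.array(status.get_tcp_pos()),np.array(status.get_force()),np.array(status.get_ft_torque()))
ctrl.move_linear(bp(73,z=32),rate=20);ctrl.move_linear(bp(45,z=32),rate=30);S("45")
for d in (43,42,41,40,39,38,37,36,35,34):
    r=ctrl.move_linear(bp(d,z=32),rate=10,stop_force=25); F=np.array(status.get_force()); S((d,r))
    if r or F[0]<-18: break
ctrl.move_linear(bp(d+2,z=32),rate=20);ctrl.sleep(.2);S("relax")
eoat.grip(0.55);ctrl.sleep(.3);S("open");print(status.get_gripper_width(),status.get_time_s())
cv2.imwrite("pics/scene7.png",cams.camera("scene"))
cv2.imwrite("pics/g7.png",cv2.resize(cv2.imread("pics/scene7.png")[190:260,150:248],None,fx=8,fy=8,interpolation=cv2.INTER_CUBIC))
```

```text
45 [ 590.79 -158.55   31.88] [-6.19  0.41  3.16] [-0.35  0.98 -0.21]
(43, False) [ 592.67 -158.7    31.89] [-6.54  0.1   3.34] [-0.31  1.12 -0.19]
(42, False) [ 593.56 -158.76   31.9 ] [-7.74 -0.57  4.48] [-0.34  1.19 -0.16]
(41, False) [ 594.32 -158.76   31.93] [-8.09  0.28  4.7 ] [-0.36  1.34 -0.23]
(40, False) [ 594.49 -158.7    31.94] [-11.93   1.91   8.3 ] [-0.37  1.81 -0.41]
(39, False) [ 594.69 -158.61   31.95] [-15.23   2.17   9.67] [-0.21  2.38 -0.46]
(38, False) [ 594.95 -158.5    31.97] [-18.68   2.83  13.23] [-0.09  2.92 -0.4 ]
relax [ 594.74 -158.53   31.87] [-10.12   0.82   6.5 ] [-0.07  1.63 -0.29]
open [ 596.77 -158.92   32.01] [-0.34 -0.62  0.75] [-0.01 -0.04 -0.08]
0.5537645963040568 25.175
```

View pics/g7.png

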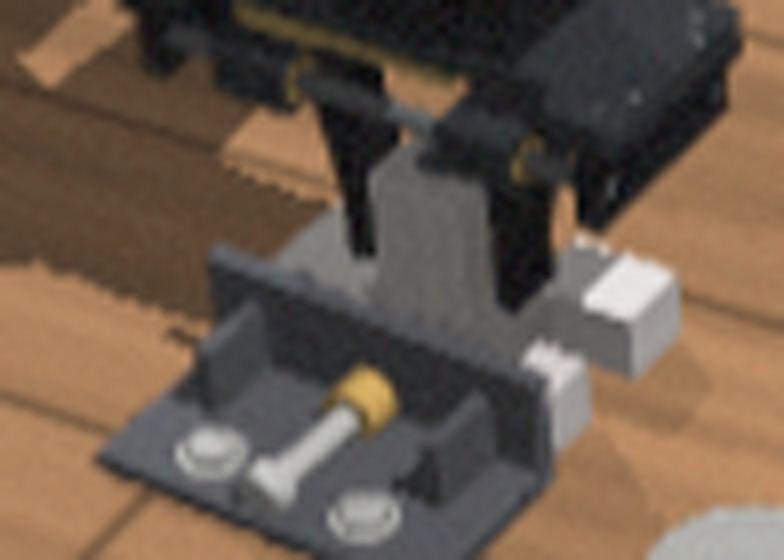

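Run:
```python
from h import *
from bench import ctrl,eoat,status
np.set_printoptions(precision=2,suppress=True)
p=np.array(status.get_tcp_pos())
ctrl.move_linear(list(p+[0,0,70]),rate=120); eoat.grip(1.0)
ctrl.move_linear(list(p+[-170,60,110]),rate=220);ctrl.sleep(.3)
a=cv2.imread("pics/scene2.png");b=cams.camera("scene");t=cams.camera("top");cv2.imwrite("pics/scene8.png",b);cv2.imwrite("pics/top8.png",t)
T=cv2.resize(a[244:254,181:190],None,fx=8,fy=8,interpolation=cv2.INTER_CUBIC)
for n,i in(("5",cv2.imread("pics/scene5.png")),("8",b)):
    B=cv2.resize(i[240:258,172:194],None,fx=8,fy=8,interpolation=cv2.INTER_CUBIC)
    _,v,_,l=cv2.minMaxLoc(cv2.matchTemplate(B,T,cv2.TM_CCOEFF_NORMED)); print(n,v,172+l[0]/8-181,240+l[1]/8-244)
d=cv2.absdiff(b[243:258,175:193],cv2.imread("pics/scene5.png")[243:258,175:193]);print(d.mean(),d.max(),status.get_time_s())
r=lambda i,y,x:cv2.resize(i[y:y+60,x:x+50],None,fx=8,fy=8,interpolation=cv2.INTER_CUBIC)
cv2.imwrite("pics/g8.png",np.hstack([r(b,200,170),r(t,130,310)])[:, :800])
```

```text
5 0.8829642534255981 -2.5 2.5
8 0.8877825736999512 -2.5 2.5
4.364197530864198 17 28.275
```

View pics/g8.png

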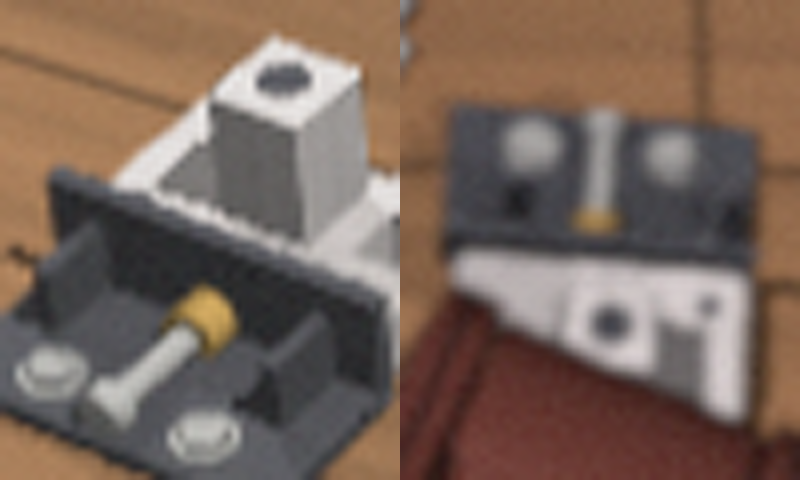

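The pin tail sits exactly where it did when fully in, and the foot is centred. I'll give it one gentle free push on the boss to seat it flat against the plate.

Run:
```python
from h import *
from bench import ctrl,eoat,status
np.set_printoptions(precision=2,suppress=True)
eoat.grip(0.0,10)
ctrl.move_linear(bp(88,z=120),rate=200)
ctrl.move_linear(bp(88,z=36),rate=120);ctrl.sleep(.2)
ctrl.move_linear(bp(74,z=36),rate=50,stop_force=7)
r=ctrl.move_linear(bp(60,z=36),rate=12,stop_force=8)
print(r,status.get_tcp_pos(),bp(68),status.get_force())
ctrl.move_linear(bp(88,z=36),rate=60);ctrl.move_linear(bp(88,z=120),rate=150)
p=np.array(status.get_tcp_pos());ctrl.move_linear(list(p+[-120,60,30]),rate=220);ctrl.sleep(.3)
b=cams.camera("scene");t=cams.camera("top")
T=cv2.resize(cv2.imread("pics/scene2.png")[244:254,181:190],None,fx=8,fy=8,interpolation=cv2.INTER_CUBIC)
B=cv2.resize(b[240:258,172:194],None,fx=8,fy=8,interpolation=cv2.INTER_CUBIC)
_,v,_,l=cv2.minMaxLoc(cv2.matchTemplate(B,T,cv2.TM_CCOEFF_NORMED)); print(v,172+l[0]/8-181,240+l[1]/8-244,status.get_time_s())
for n,i in(("scene",b),("top",t)): print(n,cv2.absdiff(i,cv2.imread(f"pics/{n}8.png"))[205:250,170:230].mean() if n=="scene" else "")
r=lambda i,y,x:cv2.resize(i[y:y+120,x:x+100],None,fx=4,fy=4,interpolation=cv2.INTER_CUBIC)
cv2.imwrite("pics/g9.png",np.hstack([r(b,170,160),r(t,110,270)]))
```

```text
True [ 566.6  -157.01   35.47] [np.float64(568.8127564702461), np.float64(-157.28564616674942), 0] [-0.34  0.8  -0.93]
0.8878145217895508 -2.5 2.5 35.0333
scene 1.738641975308642
top
```

View pics/g9.png

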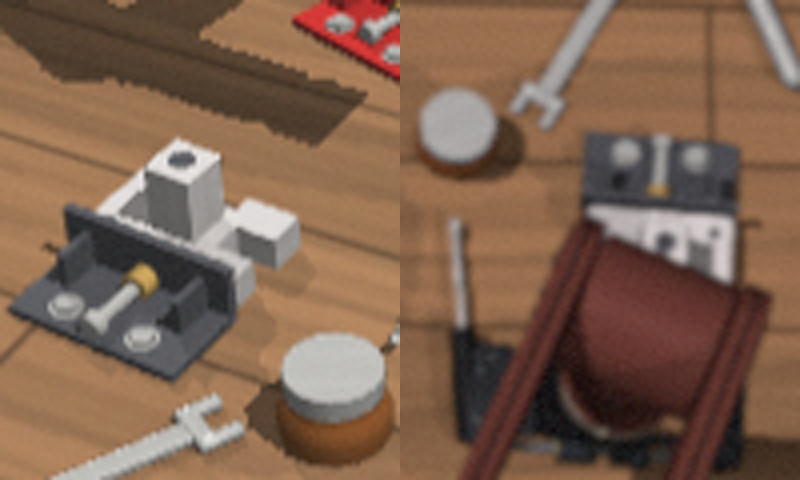

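The foot sits flat on the bench and square to the plate, with the pin in. The jar and screwdriver have not moved, and the gripper is clear.

```bash
python3 -c "
from bench import order;print(order.finish_job())"
```

```text
the job is handed in; nothing more can be done
None
```

The job is handed in at about 35 s: I marked the foot on its plain short end, drew it back until the pin was out, and turned it a quarter turn; it now lies flat with its plain long side against the bracket and the pin in, as far as the camera can resolve (about 1 mm).

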